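# Run the reaming jig's locked shuttle home

### The arm

A 6-joint arm with a two-finger parallel gripper is mounted at the origin on a cart in front of the work surface, level with it; the furniture and walls round the work are solid. World frame = base frame: x ahead of the robot, y to its left, z up, the work surface at z = 0. Lengths are in m, angles in rad, forces in N, time in s.
With the tool pointing down it reaches from about 0.325 to 0.925 m from the base axis. Payload 3.1 kg.
Tool frame: the origin (TCP) lies midway between the tips of the shut fingers; the grasp point (between the pads) lies 19 mm behind it; z points along the fingers, y is the line along which they close (so a half turn about z gives the same grasp; the last joint's range is limited). The gripper opens to 85 mm and grips with 20 to 120 N. Pads are 22 mm wide; open, the fingers measure 114 mm over their backs; the gripper's body (76 mm by 85 mm) begins 54 mm behind the grasp point. The pads swing forward as they close: fully open they stand 13 mm farther back than shut.
Start: joints at [1.204, 0.217, 1.613, -0, 1.311, -0.112], TCP at [0.158, 0.605, 0.231] pointing down, gripper open.
Joint ranges: [-2.75, 2.75], [-0.78, 2.1], [0.31, 2.55], [-1.13, 4.27], [0.13, 2.63], [-2.58, 2.58]. Speed limits (rad/s): [2.79, 2.79, 3.14, 3.14, 3.14, 3.14].

### API

Orientations are given as a unit quaternion [x, y, z, w].
In Python, from rig import read_state, read_camera, get_calibration, finish_job gives the robot as it stands.
- The arm moves only by the tool carry_out, never from a script. Its argument "moves" is a list of rows, each an object of numbers: "tx", "ty", "tz": the shift along the tool's x, y, z in m; "spin": the turn about the tool's z in degrees; "grip": the opening, from 0 (shut) to 1 (fully open). A call has 1 to 20 rows; each row is the pose to reach, as a shift and turn from the pose commanded when the call began, along the tool's axes at that moment; what a row does not reach only later rows make up. A row lasts 1/10 s, in which the tool goes at most 50 mm and 8.59 degrees, less where a joint would pass 70% of its speed; a pose out of reach is approached as far as the arm can. A call with a gripper value outside its range is refused whole. The fingers move at their own pace and stop on an object; the grip force is fixed at half the most. Time passes only in rows, so rows that repeat a pose let the fingers close. It gives the time, the measured TCP pose, the force, the opening and the grip force at its end, in the units of the state.
- read_state(): the state, without advancing time (a new reading comes with each control period).
- read_camera(name): name is "side" or "top"; returns the picture (480x640x3 uint8, red, green, blue); there is no depth.
- get_calibration(name): a dict with "fx", "fy", "cx", "cy" (pixels), "R" (3x3) and "t" (3): a world point X has camera coordinates R X + t. Camera axes: x right, y down, z forward; pixel columns grow to the right and rows downward; lengths in m; the calibration is good to about 2 mm. A picture is of the moment at which its call begins. get_calibration takes no time and is no camera call.
- finish_job(): hands the job in; it is judged then, once.
The state is a dict: "clock": time; "joints": joint angles; "joint_vel": joint speeds; "joint_torque": joint torques, N m; "tool_pos": TCP position; "tool_rot": TCP orientation; "wrist_force": force on the tool from outside, world axes, zero at the start; "moment": the same for the moment, N m; "grip_width": finger opening in m; "grip_force": force on a finger pad.
Only numpy, scipy, OpenCV 4.12 (cv2) and the standard library are available. Lean on these libraries where they do the work, as an engineer would, in place of code of your own. Each camera call takes 0.05 s, during which the arm holds its last target. There are 200 camera calls.

### The job

A flange is loaded in the shuttle of the reaming jig and has to go under the guide bushes. With your fingertips press the lock button on the shuttle and keep it down while you push the shuttle along its shafts, away from you, all the way to its end stop; then let the button spring up so that the shuttle is locked there, and take your hand away. Nothing is to be picked up: the flange stays lying in its nest, and the things beside the jig stay where they are.

Things in the scene. Friction and masses are not known exactly. Their poses are not given: they have to be found in the camera images.
- jig: Reaming jig, fixed to the bench: dark steel base 340 x 150 x 10 mm, two level shafts, and over its far end a steel bush plate (110 x 150 mm) on four pillars with four guide bushes; highest heads 76 mm over the bench, near edge at jig x = +0.031. Origin: centre of its underside, on the bench. +x: the way the shuttle slides home (roughly away from the robot); z up
- lock_button (a joint): How far the lock button is pressed, in m: 0 = up, locked; 0.007 = fully down. The shuttle is free from 0.005 on. The spring needs 2.5 N to start and 5.6 N at full depth and brings the button up when let go; between notches it stays up to 5 mm down until the shuttle reaches a notch. At the end stop there is a notch: it comes fully up
- button_top (a point): Centre of the top of the lock button: round, black, 30 mm across, standing 10 mm proud of the handle block (58 x 70 mm, deck 62 mm over the bench). Its top is 72 mm over the bench when up, 65 mm when fully down. It rides on the shuttle, 95 mm nearer than the nest's centre: jig x = -0.129 to -0.009 m (end stop), jig y = 0
- nest_centre (a point): Centre of the nest floor on the shuttle (top of the plate, 42 mm over the bench), 95 mm ahead of the button, axes as the jig's; eight steel dowels 10 mm high locate the flange with 1 mm of play. In the jig's frame x = -0.034 m parked at the near end and x = +0.086 m at the end stop (two dark collars on the shafts at the far end), y = 0
- flange_centre (a point): Centre of the loaded flange, half-way up: loose grey metal frame with a rectangular opening and four bolt holes, 100 x 75 x 8 mm, lying in the nest, long side along the jig's x; this point is 4 mm over the nest floor
- flange: The same loaded flange (0.16 kg); origin at the centre of its underside
- flange_next: Bystander: a second flange of the same kind, 100 x 75 x 8 mm, flat on the bench left of the jig; origin at the centre of its underside
- big_bolt: Bystander: steel bolt 112 mm long, lying on the bench left of the jig's far end; origin at the centre of its underside
- oil_bottle: Bystander: orange bottle with a black cap, 54 mm across, 134 mm tall, on the bench right of the jig's far end; origin at the centre of its underside
- tape_measure: Bystander: yellow tape measure, 75 x 35 x 67 mm, on the bench right of the jig; origin at the centre of its underside
- finger_rest (a point): Middle of the near face of the finger rest, 12 mm above the deck: upright aluminium lug on the shuttle's handle block, 60 mm wide, 12 mm thick, top 86 mm over the bench. Its near face is 23 mm beyond the button's centre (jig +x); fingers that press the button can push against it
- shuttle: Shuttle: grey aluminium plate 180 x 100 mm on ball bushings, sliding along the jig's +x on two shafts with about 1 N when unlocked; origin under the nest centre, at bench height, axes as the jig's. Button up: locked by a rack, a notch every 10 mm, 1 mm of play (parked off a notch, it slips into the next). Start: 0 to 35 mm from the near end
Things that resemble listed ones, but are neither listed nor needed, are in the scene too. Leave any green or turquoise look-alike of the flange alone.

How it is judged:
By the outcome, as a careful person would: the job done as asked, in the order asked, and still so for the second after the job is handed in, with the robot touching nothing.
It also fails if it takes over 38 s, if anything falls off the work surface, if the arm or the gripper's body presses on something with over 40 N, if the wrist force passes 120 N, or if a joint passes its speed limit or range.

## Working session

There is one attempt and no reset: what is moved stays moved. The work goes in short steps, Python scripts to look and compute and a tool call to move; the robot and the scene stay as the last step left them, time stands still between calls to the robot, and variables do not carry over. Pictures are saved under pics/ and viewed, at most 10 in all, crops included, and the job is handed in when it is done.

Besides the shell and the picture viewer there is one more tool, called after "Emit:" by a JSON object that holds its "fn" and its "kwargs", one argument or row to a line. carry_out: Moves the arm, as the interface text tells. Its arguments: {"type":"object","properties":{"moves":{"type":"array"}},"required":["moves"]}

```bash
mkdir -p pics; python3 - <<'E'
from rig import *
import cv2
for n in("top","side"):
    cv2.imwrite(f"pics/{n}0.png",read_camera(n)[:,:,::-1]); c=get_calibration(n); print(n,c)
s=read_state();print(s["clock"],s["tool_pos"],s["tool_rot"],s["wrist_force"])
E
```

```text
top {'fx': 588.3887195274186, 'fy': 588.3887195274186, 'cx': 319.6971012412935, 'cy': 241.8956598787542, 'R': array([[-0.01025956, -0.99988794,  0.01090165],
       [-0.9877335 ,  0.00843485, -0.15592111],
       [ 0.15581168, -0.01236761, -0.98770935]]), 't': array([-0.12749013,  0.57158502,  0.96013142])}
side {'fx': 442.60712324942426, 'fy': 442.60712324942426, 'cx': 317.2130530969474, 'cy': 240.90123016395475, 'R': array([[-0.98114891, -0.19310202,  0.00764345],
       [-0.12723144,  0.61567975, -0.77765712],
       [ 0.14546124, -0.76396993, -0.62864217]]), 't': array([0.54583121, 0.18210813, 0.72784758])}
0.1 [0.15724847 0.60413214 0.23006761] [ 1.27072781e-01  9.91892795e-01 -1.05811401e-03 -2.68110718e-04] [-0.49416941 -0.53571234  0.61160407]
```

View pics/top0.png

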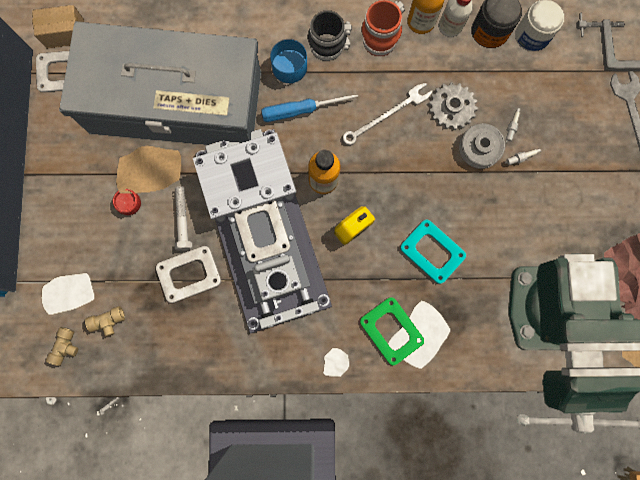

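View pics/side0.png

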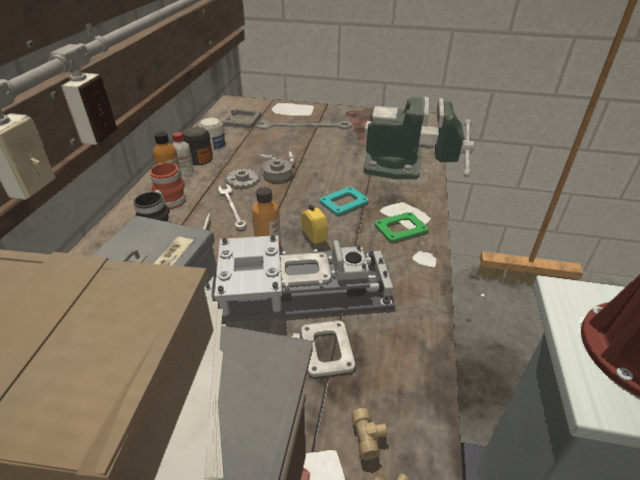

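The top view shows the jig from (290,320) at the near end to (243,140) at the far end. The button is at (277,281) and the loaded flange at (262,232). In the side view the button is at (352,258). Next I'll triangulate the button and get the jig axis.

```bash
cat > h.py <<'E'
from rig import *
import numpy as np, cv2
def ray(n,u,v):
    c=get_calibration(n);R=np.array(c["R"]);d=R.T@[(u-c["cx"])/c["fx"],(v-c["cy"])/c["fy"],1];return -R.T@c["t"],d/np.linalg.norm(d)
def plane(n,u,v,z):
    o,d=ray(n,u,v);return o+d*(z-o[2])/d[2]
def tri(a,b):
    o1,d1=ray("top",*a);o2,d2=ray("side",*b)
    k=np.linalg.lstsq(np.c_[d1,-d2],o2-o1,rcond=None)[0];p,q=o1+k[0]*d1,o2+k[1]*d2
    return (p+q)/2,np.linalg.norm(p-q)
def blob(n,img,win,thr=45):
    x0,y0,x1,y1=win;m=(img[y0:y1,x0:x1].max(2)<thr).astype(np.uint8)
    k,l,s,c=cv2.connectedComponentsWithStats(m)
    return [(s[i].tolist(),(c[i]+[x0,y0]).round(1).tolist()) for i in range(1,k) if s[i][4]>30]
E
python3 - <<'E'
from h import *
t=cv2.imread("pics/top0.png");s=cv2.imread("pics/side0.png")
print(blob("top",t,(262,266,294,298)));print(blob("side",s,(338,246,368,272)))
a=cv2.resize(t[120:335,185:335],None,fx=2.6,fy=2.6,interpolation=cv2.INTER_CUBIC)
b=cv2.resize(s[225:320,205:400],None,fx=2,fy=2,interpolation=cv2.INTER_CUBIC)
o=np.zeros((560,800,3),np.uint8);o[:a.shape[0],:a.shape[1]]=a;o[:b.shape[0],400:400+b.shape[1]]=b
cv2.imwrite("pics/crop.png",o)
E
```

```text
[([7, 6, 17, 18, 112], [275.8, 280.2])]
[]
```

View pics/crop.png

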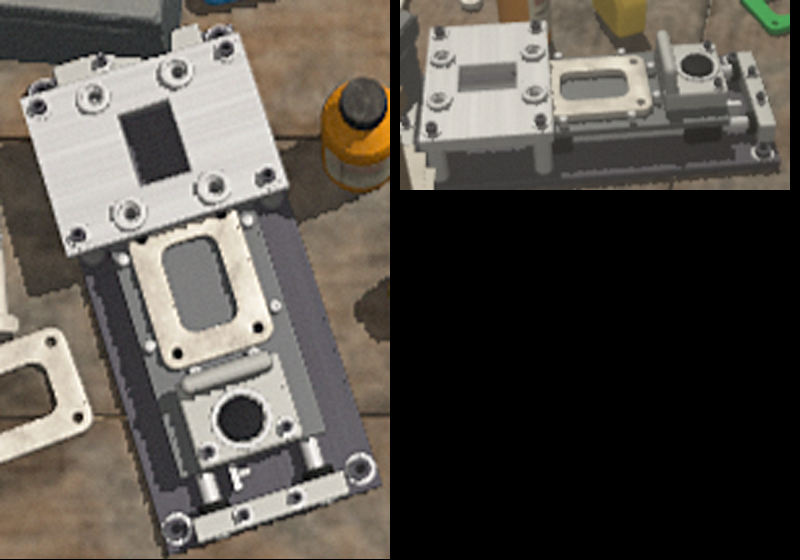

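The crop shows the button at crop (241,417) in the top view and (697,66) in the side view. The finger rest lies just beyond it. The bush-plate corners are clear, and only the natural grey-metal flange sits in the nest, since the green and turquoise ones lie off to the right. Next I'll triangulate.

```bash
python3 - <<'E'
from h import *
T=lambda x,y:(185+x/2.6,120+y/2.6)
S=lambda x,y:(205+(x-400)/2,225+y/2)
P={}
for n,a,b in [("button",(241,417),(697,66)),("nl",(68,255),(552,135)),("nr",(288,187),(548,22)),("fl",(22,98),(418,140)),("fr",(240,28),(428,25))]:
    P[n]=tri(T(*a),S(*b)); print(n,P[n][0].round(4),round(P[n][1],4))
z=.066
Q={n:plane("top",*T(*a),z)[:2] for n,a in dict(nl=(68,255),nr=(288,187),fl=(22,98),fr=(240,28)).items()}
ax=(Q["fl"]+Q["fr"]-Q["nl"]-Q["nr"])/2; la=(Q["nl"]+Q["fl"]-Q["nr"]-Q["fr"])/2
print(np.linalg.norm(ax),np.linalg.norm(la),np.degrees(np.arctan2(ax[1],ax[0])),np.degrees(np.arctan2(-la[0],la[1])))
yaw=np.mean([np.arctan2(ax[1],ax[0]),np.arctan2(-la[0],la[1])])
e=np.array([np.cos(yaw),np.sin(yaw)]);f=np.array([-e[1],e[0]])
near=(Q["nl"]+Q["nr"])/2
b=plane("top",*T(241,417),.072)[:2]; print("btn",b,"yaw",np.degrees(yaw))
print("btn jig x",.031+(b-near)@e,"y",(b-near)@f)
# base corners check
for c in [(160,550),(382,487)]: print((plane("top",*T(*c),.01)[:2]-near)@np.c_[e,f]+[.031,0])
s=read_state();R=__import__("scipy.spatial.transform",fromlist=["Rotation"]).Rotation.from_quat(s["tool_rot"]).as_matrix()
print(R.round(3)); d=np.array([*b,.11])-s["tool_pos"]; print("tool shift to 38mm over button",R.T@d, "tool x yaw",np.degrees(np.arctan2(R[1,0],R[0,0])))
E
```

```text
button [ 0.5025 -0.0622  0.0628] 0.0021
nl [0.6092 0.0499 0.0634] 0.0012
nr [ 0.6516 -0.0931  0.0665] 0.003
fl [0.7139 0.0812 0.0675] 0.0005
fr [ 0.76   -0.0618  0.0694] 0.001
0.11151818828384628 0.14983539150470843 16.54029571115177 17.704752435314045
btn [ 0.50266697 -0.06275619] yaw 17.122524073232906
btn jig x -0.10397079310030857 y -0.0013667461600925315
[-0.16572727  0.07768505]
[-0.17090617 -0.07559253]
[[-0.968  0.252 -0.001]
 [ 0.252  0.968 -0.002]
 [ 0.    -0.002 -1.   ]]
tool shift to 38mm over button [-0.50240777 -0.5580148   0.12114512] tool x yaw 165.39903079630454
```

Button: world (0.503, -0.062), jig x about -0.104, so roughly 95 mm of travel. The jig's yaw is about 17.2°. I'll bring the tool over the button with the fingers shut and tool y turned along the jig's +x.

Emit:
{"fn": "carry_out", "kwargs": {
  "moves": [
    {"tx": -0.02, "ty": -0.022, "spin": 3, "grip": 0},
    {"tx": -0.045, "ty": -0.05, "spin": 6, "grip": 0},
    {"tx": -0.075, "ty": -0.083, "spin": 9, "grip": 0},
    {"tx": -0.105, "ty": -0.117, "spin": 12, "grip": 0},
    {"tx": -0.135, "ty": -0.15, "spin": 16, "grip": 0},
    {"tx": -0.165, "ty": -0.183, "spin": 20, "grip": 0},
    {"tx": -0.195, "ty": -0.217, "spin": 24, "grip": 0},
    {"tx": -0.225, "ty": -0.25, "spin": 28, "grip": 0},
    {"tx": -0.255, "ty": -0.283, "spin": 32, "grip": 0},
    {"tx": -0.285, "ty": -0.317, "spin": 36, "grip": 0},
    {"tx": -0.315, "ty": -0.35, "spin": 40, "grip": 0},
    {"tx": -0.345, "ty": -0.383, "spin": 44, "grip": 0},
    {"tx": -0.375, "ty": -0.417, "spin": 48, "grip": 0},
    {"tx": -0.405, "ty": -0.45, "spin": 51, "grip": 0},
    {"tx": -0.435, "ty": -0.483, "spin": 54, "grip": 0},
    {"tx": -0.462, "ty": -0.514, "spin": 56, "grip": 0},
    {"tx": -0.482, "ty": -0.535, "spin": 58.2, "grip": 0},
    {"tx": -0.496, "ty": -0.55, "spin": 58.2, "grip": 0},
    {"tx": -0.502, "ty": -0.558, "spin": 58.2, "grip": 0},
    {"tx": -0.502, "ty": -0.558, "spin": 58.2, "grip": 0}
  ]
}}

```text
invalid input
```

```bash
cat > look.py <<'E'
from h import *
from scipy.spatial.transform import Rotation as Ro
import sys
s=read_state();R=Ro.from_quat(s["tool_rot"]).as_matrix()
print(s["clock"],s["tool_pos"].round(4) if hasattr(s["tool_pos"],"round") else s["tool_pos"],"ty yaw",np.degrees(np.arctan2(R[1,1],R[0,1])).round(2),"tz",R[:,2].round(4),"F",np.round(s["wrist_force"],2),s["grip_width"])
print("to (.503,-.062,.08)",(R.T@(np.array([.503,-.062,.08])-s["tool_pos"])).round(4))
if len(sys.argv)>1:
    a=cv2.resize(read_camera("top")[130:340,185:335,::-1],None,fx=2.6,fy=2.6); b=cv2.resize(read_camera("side")[130:330,205:405,::-1],None,fx=2,fy=2)
    o=np.zeros((560,800,3),np.uint8);o[:a.shape[0],:a.shape[1]]=a;o[:400,400:]=b;cv2.imwrite(sys.argv[1],o)
E
python3 look.py
```

```text
0.1 [0.1572 0.6041 0.2301] ty yaw 75.4 tz [-8.e-04 -2.e-03 -1.e+00] F [-0.49 -0.54  0.61] 0.08555502605689887
to (.503,-.062,.08) [-0.5025 -0.5571  0.1511]
```

Emit:
{"fn": "carry_out", "kwargs": {
  "moves": [
    {"tx": -0.02, "ty": -0.022, "tz": 0, "spin": 3, "grip": 0},
    {"tx": -0.045, "ty": -0.05, "tz": 0, "spin": 6, "grip": 0},
    {"tx": -0.075, "ty": -0.083, "tz": 0, "spin": 9, "grip": 0},
    {"tx": -0.105, "ty": -0.117, "tz": 0, "spin": 12, "grip": 0},
    {"tx": -0.135, "ty": -0.15, "tz": 0, "spin": 16, "grip": 0},
    {"tx": -0.165, "ty": -0.183, "tz": 0, "spin": 20, "grip": 0},
    {"tx": -0.195, "ty": -0.217, "tz": 0, "spin": 24, "grip": 0},
    {"tx": -0.225, "ty": -0.25, "tz": 0, "spin": 28, "grip": 0},
    {"tx": -0.255, "ty": -0.283, "tz": 0, "spin": 32, "grip": 0},
    {"tx": -0.285, "ty": -0.317, "tz": 0, "spin": 36, "grip": 0},
    {"tx": -0.315, "ty": -0.35, "tz": 0, "spin": 40, "grip": 0},
    {"tx": -0.345, "ty": -0.383, "tz": 0, "spin": 44, "grip": 0},
    {"tx": -0.375, "ty": -0.417, "tz": 0, "spin": 48, "grip": 0},
    {"tx": -0.405, "ty": -0.45, "tz": 0, "spin": 51, "grip": 0},
    {"tx": -0.435, "ty": -0.483, "tz": 0, "spin": 54, "grip": 0},
    {"tx": -0.462, "ty": -0.514, "tz": 0, "spin": 56, "grip": 0},
    {"tx": -0.482, "ty": -0.535, "tz": 0, "spin": 58.2, "grip": 0},
    {"tx": -0.496, "ty": -0.55, "tz": 0, "spin": 58.2, "grip": 0},
    {"tx": -0.502, "ty": -0.558, "tz": 0, "spin": 58.2, "grip": 0},
    {"tx": -0.502, "ty": -0.558, "tz": 0, "spin": 58.2, "grip": 0}
  ]
}}

```text
clock: 2.1
tool_pos: [0.5026, -0.0624, 0.2308]
tool_rot: [0.594, 0.804, -0.0, -0.0]
wrist_force: [-0.3, 0.1, -0.7]
grip_width: 0.0004
grip_force: 0.0
```

```bash
python3 look.py
```

```text
2.1 [ 0.5026 -0.0624  0.2308] ty yaw 17.11 tz [-1.e-03  3.e-04 -1.e+00] F [-0.3   0.05 -0.75] 0.00040570212559830343
to (.503,-.062,.08) [0.0002 0.0007 0.1508]
```

Next I'll go down to about 8 mm above the button and look.

Emit:
{"fn": "carry_out", "kwargs": {
  "moves": [
    {"tx": 0, "ty": 0.001, "tz": 0.02, "spin": 0, "grip": 0},
    {"tx": 0, "ty": 0.001, "tz": 0.05, "spin": 0, "grip": 0},
    {"tx": 0, "ty": 0.001, "tz": 0.085, "spin": 0, "grip": 0},
    {"tx": 0, "ty": 0.001, "tz": 0.115, "spin": 0, "grip": 0},
    {"tx": 0, "ty": 0.001, "tz": 0.138, "spin": 0, "grip": 0},
    {"tx": 0, "ty": 0.001, "tz": 0.148, "spin": 0, "grip": 0},
    {"tx": 0, "ty": 0.001, "tz": 0.148, "spin": 0, "grip": 0},
    {"tx": 0, "ty": 0.001, "tz": 0.148, "spin": 0, "grip": 0}
  ]
}}

```text
clock: 2.9
tool_pos: [0.5043, -0.061, 0.0843]
tool_rot: [0.593, 0.805, 0.0, 0.001]
wrist_force: [1.4, 0.1, 0.5]
grip_width: 0.0
grip_force: 0.0
```

```bash
python3 look.py pics/a.png
```

```text
2.9 [ 0.5043 -0.061   0.0843] ty yaw 17.24 tz [ 1.4e-03 -3.0e-04 -1.0e+00] F [1.43 0.09 0.5 ] 4.630439813572413e-05
to (.503,-.062,.08) [-0.0005 -0.0015  0.0043]
```

View pics/a.png

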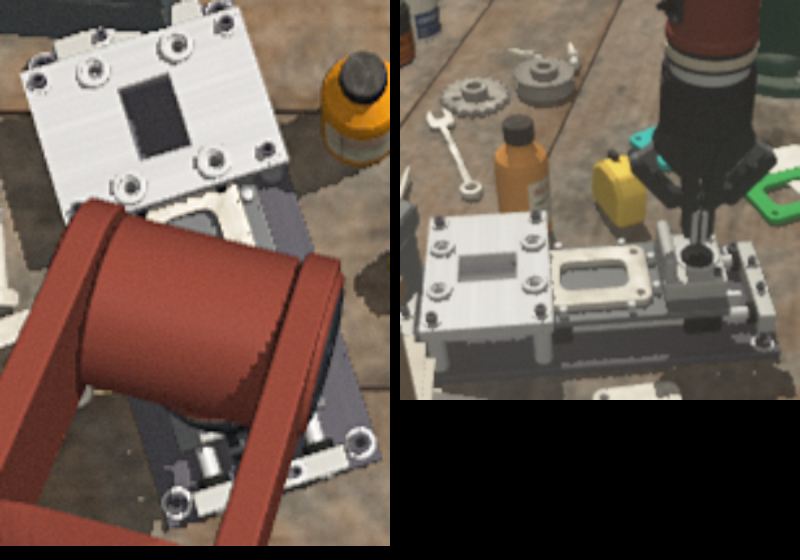

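The side view shows the shut fingertips at (700,245), centred just above the button at (697,257), with clearance to the finger rest at (665,245). Next I'll press gently and check the force.

Emit:
{"fn": "carry_out", "kwargs": {
  "moves": [
    {"tx": 0, "ty": 0, "tz": 0.005, "spin": 0, "grip": 0},
    {"tx": 0, "ty": 0, "tz": 0.009, "spin": 0, "grip": 0},
    {"tx": 0, "ty": 0, "tz": 0.013, "spin": 0, "grip": 0},
    {"tx": 0, "ty": 0, "tz": 0.016, "spin": 0, "grip": 0},
    {"tx": 0, "ty": 0, "tz": 0.017, "spin": 0, "grip": 0},
    {"tx": 0, "ty": 0, "tz": 0.017, "spin": 0, "grip": 0}
  ]
}}

```text
clock: 3.6
tool_pos: [0.5038, -0.0613, 0.0666]
tool_rot: [0.593, 0.805, 0.0, -0.0]
wrist_force: [-1.5, 1.0, 4.4]
grip_width: -0.0001
grip_force: 2.2
```

Emit:
{"fn": "carry_out", "kwargs": {
  "moves": [
    {"tx": 0, "ty": 0, "tz": 0.001, "spin": 0, "grip": 0},
    {"tx": 0, "ty": 0, "tz": 0.002, "spin": 0, "grip": 0},
    {"tx": 0, "ty": 0, "tz": 0.003, "spin": 0, "grip": 0},
    {"tx": 0, "ty": 0, "tz": 0.003, "spin": 0, "grip": 0}
  ]
}}

```text
clock: 4.0
tool_pos: [0.5051, -0.061, 0.065]
tool_rot: [0.594, 0.805, 0.001, 0.001]
wrist_force: [-2.3, 3.4, 10.1]
grip_width: -0.0002
grip_force: 5.1
```

The button is at its bottom, with about 10 N on it. Now I'll push along tool y (jig +x).

Emit:
{"fn": "carry_out", "kwargs": {
  "moves": [
    {"tx": 0, "ty": 0.002, "tz": 0, "spin": 0, "grip": 0},
    {"tx": 0, "ty": 0.004, "tz": 0, "spin": 0, "grip": 0},
    {"tx": 0, "ty": 0.007, "tz": 0, "spin": 0, "grip": 0},
    {"tx": 0, "ty": 0.01, "tz": 0, "spin": 0, "grip": 0},
    {"tx": 0, "ty": 0.013, "tz": 0, "spin": 0, "grip": 0},
    {"tx": 0, "ty": 0.017, "tz": 0, "spin": 0, "grip": 0},
    {"tx": 0, "ty": 0.021, "tz": 0, "spin": 0, "grip": 0},
    {"tx": 0, "ty": 0.025, "tz": 0, "spin": 0, "grip": 0},
    {"tx": 0, "ty": 0.029, "tz": 0, "spin": 0, "grip": 0},
    {"tx": 0, "ty": 0.033, "tz": 0, "spin": 0, "grip": 0},
    {"tx": 0, "ty": 0.037, "tz": 0, "spin": 0, "grip": 0},
    {"tx": 0, "ty": 0.04, "tz": 0, "spin": 0, "grip": 0},
    {"tx": 0, "ty": 0.04, "tz": 0, "spin": 0, "grip": 0}
  ]
}}

```text
clock: 5.3
tool_pos: [0.5438, -0.0488, 0.065]
tool_rot: [0.594, 0.805, 0.002, 0.001]
wrist_force: [0.2, 3.9, 9.2]
grip_width: -0.0002
grip_force: 4.3
```

```bash
python3 look.py pics/b.png
```

```text
5.3 [ 0.5438 -0.0488  0.065 ] ty yaw 17.18 tz [ 0.0035  0.0012 -1.    ] F [0.17 3.89 9.16] -0.00018471351332128942
to (.503,-.062,.08) [-0.0006 -0.0428 -0.0152]
```

View pics/b.png

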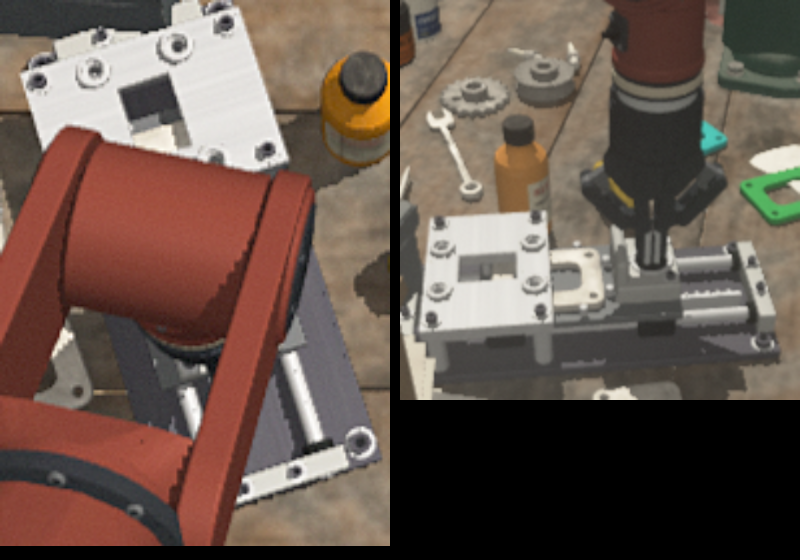

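The shuttle rides along with the fingers: the flange is now showing under the plate opening, and the fingers are still on the button. I'll keep going.

Emit:
{"fn": "carry_out", "kwargs": {
  "moves": [
    {"tx": 0, "ty": 0.002, "tz": 0, "spin": 0, "grip": 0},
    {"tx": 0, "ty": 0.005, "tz": 0, "spin": 0, "grip": 0},
    {"tx": 0, "ty": 0.009, "tz": 0, "spin": 0, "grip": 0},
    {"tx": 0, "ty": 0.013, "tz": 0, "spin": 0, "grip": 0},
    {"tx": 0, "ty": 0.017, "tz": 0, "spin": 0, "grip": 0},
    {"tx": 0, "ty": 0.021, "tz": 0, "spin": 0, "grip": 0},
    {"tx": 0, "ty": 0.025, "tz": 0, "spin": 0, "grip": 0},
    {"tx": 0, "ty": 0.029, "tz": 0, "spin": 0, "grip": 0},
    {"tx": 0, "ty": 0.033, "tz": 0, "spin": 0, "grip": 0},
    {"tx": 0, "ty": 0.037, "tz": 0, "spin": 0, "grip": 0},
    {"tx": 0, "ty": 0.041, "tz": 0, "spin": 0, "grip": 0},
    {"tx": 0, "ty": 0.044, "tz": 0, "spin": 0, "grip": 0},
    {"tx": 0, "ty": 0.046, "tz": 0, "spin": 0, "grip": 0},
    {"tx": 0, "ty": 0.047, "tz": 0, "spin": 0, "grip": 0},
    {"tx": 0, "ty": 0.048, "tz": 0, "spin": 0, "grip": 0},
    {"tx": 0, "ty": 0.049, "tz": 0, "spin": 0, "grip": 0},
    {"tx": 0, "ty": 0.05, "tz": 0, "spin": 0, "grip": 0}
  ]
}}

```text
clock: 7.1
tool_pos: [0.5908, -0.0339, 0.065]
tool_rot: [0.594, 0.805, 0.001, 0.001]
wrist_force: [-1.4, 4.0, 9.9]
grip_width: -0.0001
grip_force: 4.7
```

Emit:
{"fn": "carry_out", "kwargs": {
  "moves": [
    {"tx": 0, "ty": 0.001, "tz": 0, "spin": 0, "grip": 0},
    {"tx": 0, "ty": 0.002, "tz": 0, "spin": 0, "grip": 0},
    {"tx": 0, "ty": 0.003, "tz": 0, "spin": 0, "grip": 0},
    {"tx": 0, "ty": 0.004, "tz": 0, "spin": 0, "grip": 0},
    {"tx": 0, "ty": 0.005, "tz": 0, "spin": 0, "grip": 0},
    {"tx": 0, "ty": 0.006, "tz": 0, "spin": 0, "grip": 0},
    {"tx": 0, "ty": 0.007, "tz": 0, "spin": 0, "grip": 0},
    {"tx": 0, "ty": 0.008, "tz": 0, "spin": 0, "grip": 0}
  ]
}}

```text
clock: 7.9
tool_pos: [0.5942, -0.0328, 0.0648]
tool_rot: [0.593, 0.805, -0.003, -0.003]
wrist_force: [-13.1, -0.7, 18.4]
grip_width: 0.0003
grip_force: 9.3
```

There is about 13 N of resistance along the axis after about 94.5 mm of travel, which matches the end stop. I'll let the button up slowly while keeping the forward bias, then back off the rest and rise.

Emit:
{"fn": "carry_out", "kwargs": {
  "moves": [
    {"tx": 0, "ty": 0, "tz": -0.002, "spin": 0, "grip": 0},
    {"tx": 0, "ty": 0, "tz": -0.004, "spin": 0, "grip": 0},
    {"tx": 0, "ty": 0, "tz": -0.006, "spin": 0, "grip": 0},
    {"tx": 0, "ty": 0, "tz": -0.009, "spin": 0, "grip": 0},
    {"tx": 0, "ty": 0, "tz": -0.012, "spin": 0, "grip": 0},
    {"tx": 0, "ty": -0.003, "tz": -0.014, "spin": 0, "grip": 0},
    {"tx": 0, "ty": -0.007, "tz": -0.016, "spin": 0, "grip": 0},
    {"tx": 0, "ty": -0.008, "tz": -0.025, "spin": 0, "grip": 0},
    {"tx": 0, "ty": -0.008, "tz": -0.045, "spin": 0, "grip": 0},
    {"tx": 0, "ty": -0.008, "tz": -0.075, "spin": 0, "grip": 0},
    {"tx": 0, "ty": -0.008, "tz": -0.11, "spin": 0, "grip": 0},
    {"tx": 0, "ty": -0.008, "tz": -0.145, "spin": 0, "grip": 0},
    {"tx": 0, "ty": -0.03, "tz": -0.165, "spin": 0, "grip": 0},
    {"tx": 0, "ty": -0.065, "tz": -0.17, "spin": 0, "grip": 0},
    {"tx": 0, "ty": -0.1, "tz": -0.17, "spin": 0, "grip": 0},
    {"tx": 0, "ty": -0.135, "tz": -0.17, "spin": 0, "grip": 0},
    {"tx": 0, "ty": -0.165, "tz": -0.17, "spin": 0, "grip": 0},
    {"tx": 0, "ty": -0.185, "tz": -0.17, "spin": 0, "grip": 0},
    {"tx": 0, "ty": -0.19, "tz": -0.17, "spin": 0, "grip": 0},
    {"tx": 0, "ty": -0.19, "tz": -0.17, "spin": 0, "grip": 0}
  ]
}}

```text
clock: 9.9
tool_pos: [0.4157, -0.0888, 0.2339]
tool_rot: [0.594, 0.805, 0.0, 0.001]
wrist_force: [-1.0, -0.7, 0.1]
grip_width: 0.0002
grip_force: 0.0
```

```bash
python3 look.py pics/c.png
```

```text
9.9 [ 0.4157 -0.0888  0.2339] ty yaw 17.15 tz [ 1.7e-03 -4.0e-04 -1.0e+00] F [-1.02 -0.66  0.06] 0.0002131822443223097
to (.503,-.062,.08) [-0.      0.0911  0.154 ]
```

View pics/c.png

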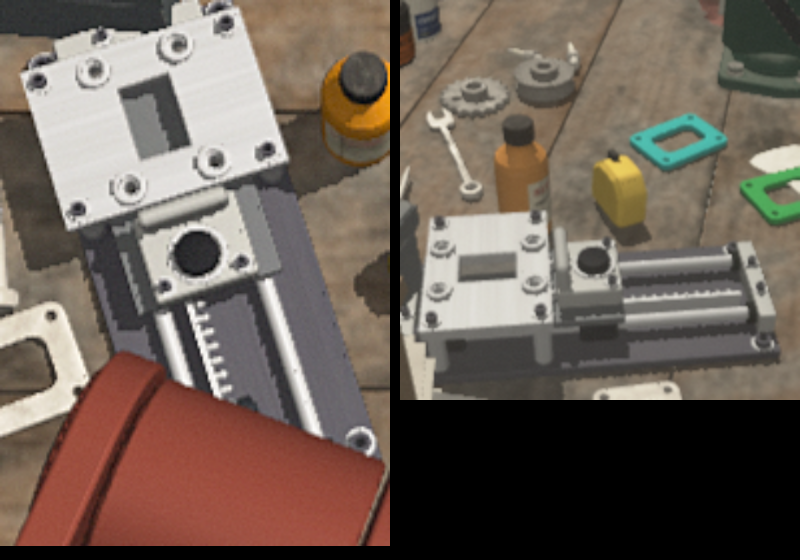

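The shuttle is under the plate: button at crop (198,253) in the top view and (593,261) in the side view. The bystanders haven't moved. I'll check the travel and the button's height.

```bash
python3 - <<'E'
from h import *
a=(277.7,280.4);b=(185+198/2.6,130+253/2.6)
for z in(.065,.072): print(z,np.linalg.norm(plane("top",*b,z)-plane("top",*a,.072)))
print(tri(b,(301.5,260.5)))
t=read_camera("top");s=read_camera("side")
m=lambda n,im,w:blob(n,im,w,50)
print(m("top",t,(245,212,278,244)),m("side",s,(288,250,316,272)))
E
```

```text
0.065 0.09488759268864905
0.072 0.09321489560580148
(array([ 0.59279567, -0.03446154,  0.06443242]), np.float64(0.0005035597960657839))
[([7, 7, 18, 17, 182], [259.6, 226.7])] []
```

The button stands as high as it did at the start, so it is up. The button's jig x comes out at about -0.01, against -0.009 at the end stop, and the hand is clear. I'll hand it in.

```bash
python3 -c "from rig import finish_job; print(finish_job())"
```

```text
the job is handed in; nothing more can be done
None
```

The job is handed in: I pushed the shuttle about 94 mm to its end stop with the lock button held down, let the button up to lock it there, and took the arm clear after about 10 s; the last pictures show nothing beside the jig moved, though the flange itself is mostly hidden under the bush plate.

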